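# Load the cover-glass box and prop up the tilting dispenser stand

### The job

Push the small blue cover-glass box lengthwise into the slot on the flat tray of the dispenser stand until it clicks in behind the two sprung steel balls and sits fully home against the back stop, and let go of it. Then reach under the yellow front edge of the stand's red prop leg and swing the leg up and over, past dead centre until it locks, and let go, so that the tray stands tilted on the leg with the box still home. Do not use brute force on the stand, and leave the dropper bottles and the strip tube alone.

Things in the scene. Friction and masses are not known exactly. Their poses are not given: they have to be found in the camera images.
- cover_box_center (a point): Centre of the closed blue cover-glass box: 34 mm wide (its x axis; a clasp that touches nothing adds 2 mm on one side), 62 mm long (y) and 27 mm high (z), 56 to 120 g. It lies loose on the worktop, lid up, its underside 13.5 mm below this point. It may go into the slot either way round.
- stand: Grey base plate of the dispenser stand, screwed to the worktop: 180 mm (x) by 100 mm (y), 8 mm thick, with a wing at the rear right (x over +40 mm, y to -119 mm) that bears the leg; origin at the worktop, midway along its length. Its x axis points from the tray's hinge edge to the tray's back stop, y to the left, z up.
- slot_home (a point): Where the centre of the box is when fully home in the slot, box length along x. Axes of the tray: x along the slot to the back stop, y across, z square to the tray's top, which is 13.5 mm below this point. The slot is 37 mm wide between grey walls 8 mm thick and 12 mm high, from 53 mm behind (-x) to 31 mm ahead of this point, where the 18 mm high back stop stands.
- slot_mouth (a point): Point on the tray's top on the middle line of the slot, 75 mm before slot_home along the tray's -x, at the outer end of the 26 mm long flared guides (12 mm high) that lead into the slot. The tray's top is bare for 44 mm before this point, so that the box can be set down there and slid in along +x.
- leg_pivot (a point): The leg's pivot axis (along the stand's y) at the same y as leg_lip, 34 mm above the worktop; leg_lip swings about it in the stand's x-z plane at 105 mm radius, starting straight to -x of it (leg folded), going up, and ending past upright.
- prop_leg (a joint): Angle of the red leg: 0 folded flat, growing as its yellow edge goes up and over towards the stand's +x. A rod on it lifts the tray from below against the tray's spring (up to about 12 N at the edge), so let go early it snaps back. Dead centre is about 1.07 rad; beyond it the tray's load drives the leg to its hard stop at 1.37 rad: locked.
- tray (a joint): Tilt of the white tray (160 x 76 mm) above the base: 0 flat (start), its top 46.5 mm above the worktop; about 0.48 rad when it stands on the locked leg. Hinged along the stand's y at x = -75 mm, z = 34 mm, it reaches from x = -83 to +77 mm there and is pulled down by a spring.
- dropper_a: Bystander: square dropper bottle with black bulb, 30 x 30 x 80 mm, origin at its underside.
- dropper_b: Bystander: square dropper bottle with black bulb, 30 x 30 x 80 mm, origin at its underside.
- strip_tube: Bystander: plastic tube with blue flip cap, 36 x 31 x 86 mm, origin at its underside.
- slot_balls (a point): Midway between the two sprung steel balls (12 mm diameter, one in each slot wall, no higher than the walls), 36 mm before slot_home; each stands 3.5 mm into the slot. It takes about 5 to 10 N to push the box past them; then they spring out behind its end and hold it against the back stop.
- leg_lip (a point): Point on the free front edge of the red prop leg: a flat plate (58 mm wide along the stand's y, 111 mm long, 6 mm thick) folded level beside the tray (6 mm gap). The edge is a round yellow bar, 11 mm thick, 58 mm long along y (this point is 3 mm outward of its middle). Leg folded, this point is 34 mm above the worktop, with 27 mm of open space under the bar to reach in from the front (-x).
Things that resemble listed ones, but are neither listed nor needed, are in the scene too. Leave any green or pink look-alike of the part that bears cover_box_center alone.

How it is judged:
By the outcome, as a careful person would: the job done as asked, in the order asked, and still so for the second after the job is handed in, with the robot touching nothing.
It also fails if it takes over 58 s, if anything falls off the work surface, if the arm or the gripper's body presses on something with over 40 N, if the wrist force passes 120 N, or if a joint passes its speed limit or range.

### The arm

A 7-joint arm with a two-finger parallel gripper is mounted at the origin on a cart in front of the work surface, level with it; the furniture and walls round the work are solid. World frame = base frame: x ahead of the robot, y to its left, z up, the work surface at z = 0. Lengths are in mm, angles in rad, forces in N, time in s.
With the tool pointing down it reaches from about 400 to 875 mm from the base axis. Payload 4.4 kg.
Tool frame: the origin (TCP) lies on the centre line of the jaws, within the pads' length; the fingertips stand 25 mm ahead of it and the grasp point (between the pads) lies 6 mm ahead of it (ctrl.finger_overhang is the distance from the TCP to the fingertips, in mm); z points along the fingers, y is the line along which they close (so a half turn about z gives the same grasp; the last joint's range is limited). The gripper opens to 85 mm and grips with 20 to 120 N. Pads are 22 mm wide; open, the fingers measure 114 mm over their backs; the gripper's body (76 mm by 85 mm) begins 54 mm behind the grasp point. The pads swing forward as they close: fully open they stand 13 mm farther back than shut.
Start: joints at [-1.273, 0.628, 0.038, 1.517, -0.027, 0.996, -0.02], TCP at [231.266, 607.481, 256.313] pointing down, gripper open.
Joint ranges: [-3.06, 3.06], [-0.37, 2.12], [-1.25, 1.32], [0.18, 2.47], [-1.1, 4.24], [0.23, 1.98], [-2.94, 2.94]. Speed limits (rad/s): [2.57, 2.57, 3.14, 3.14, 3.14, 3.14, 3.14].

### API

Orientations are given as [roll, pitch, yaw] about the fixed x, y, z axes, in that order (R = Rz(yaw) Ry(pitch) Rx(roll)).
In Python, from cell import ctrl gives the robot as it stands. The module is installed in compiled form; this text tells all that it offers.
- The arm moves only by the tool play_rows, never from a script. Its argument "targets" is a list of rows, each a list of 5 numbers: the closure, from 0 (fully open) to 1 (shut), then the shift along the tool's x, y, z in cm, then the turn about the tool's z in degrees. In form: [[gripper, dx, dy, dz, spin], ...]. A call has 1 to 10 rows; each row is the pose to reach, as a shift and turn from the pose commanded when the call began, along the tool's axes at that moment; what a row does not reach only later rows make up. A row lasts 1/10 s, in which the tool goes at most 50 mm and 8.59 degrees, less where a joint would pass 70% of its speed; a pose out of reach is approached as far as the arm can. A call with a gripper value outside its range is refused whole. The fingers move at their own pace and stop on an object; the grip force is fixed at half the most. Time passes only in rows, so rows that repeat a pose let the fingers close. It gives the time, the measured TCP pose, the force, the opening and the grip force at its end, in the units of the state.
- ctrl.read_state(): the state, without advancing time (a new reading comes with each control period).
- ctrl.get_image(name): name is "side" or "top" or "wrist"; returns (picture, depth): 384x512x3 uint8, red, green, blue; 384x512 float32, mm along the optical axis (not along the pixel's ray), 0 where there is no reading.
- ctrl.calibration(name): a dict with "vfov" (degrees; the focal length in pixels is half the picture's height over the tangent of half this angle, whatever the lens; pixels are square), "cx", "cy" (the principal point, pixels), "extrinsics" (4x4, takes a point from camera to world coordinates); the wrist camera has in their place "mount" (4x4, takes a point from camera to tool coordinates, whose origin is the TCP and whose axes are the flange's). Camera axes: x right, y down, z forward; pixel columns grow to the right and rows downward; lengths in mm; the calibration is good to about 2 mm. The wrist camera is an equidistant fisheye: a pixel r from the principal point sees the ray r / f radians off the axis. A picture is of the moment at which its call begins: read the wrist's pose just before it. calibration takes no time and is no camera call.
- ctrl.finish_job(): hands the job in; it is judged then, once.
Trained networks look in the newest picture that a camera, given by its name, has taken for a name from the list of things; names that differ only in an ending like _2 or _b are one class to them, and where a whole thing is asked for, a point or a joint stands for the part that bears it (a point fixed in the world has none). Each returns a list of dicts, best first, with "confidence" (0 to 1); they miss things now and then, are a little off and sometimes report something else, mostly with a low value. They report only what shows in the picture. A call takes as long as a camera call. They do not tell look-alikes from the thing itself.
- ctrl.search_frame(camera, name): "bbox" ([left, top, right, bottom] in pixels, round what is visible of it).
- ctrl.trace(camera, name): "pixels" (384x512 bool, what is visible of it) and "bbox" ([left, top, right, bottom] in pixels, round what is visible of it).
The state is a dict: "clock": time; "qpos": joint angles; "qd": joint speeds; "tau": joint torques, N m; "eef_pos": TCP position; "tool_rot": TCP orientation; "force": force on the tool from outside, world axes, zero at the start; "torque": the same for the moment, N m; "width": finger opening in mm; "gripper_force": force on a finger pad.
Only numpy, scipy, OpenCV 4.12 (cv2) and the standard library are available. Lean on these libraries where they do the work, as an engineer would, in place of code of your own. Each camera call takes 0.05 s, during which the arm holds its last target. There are 200 camera calls.

## Working session

There is one attempt and no reset: what is moved stays moved. The work goes in short steps, Python scripts to look and compute and a tool call to move; the robot and the scene stay as the last step left them, time stands still between calls to the robot, and variables do not carry over. Pictures are saved under pics/ and viewed, at most 10 in all, crops included, and the job is handed in when it is done.

Besides the shell and the picture viewer there is one more tool, called after "Call:" as name(argument=value, ...) on one line, values as JSON. play_rows: Moves the arm, as the interface text tells. Its arguments: {"type":"object","properties":{"targets":{"type":"array"}},"required":["targets"]}

```bash
mkdir -p pics
cat > h.py <<'E'
import numpy as np, cv2
from cell import ctrl
def img(n):
    p,d=ctrl.get_image(n); return p,d
def save(n,p): cv2.imwrite('pics/'+n+'.png',p[:,:,::-1])
def cloud(n,d):
    c=ctrl.calibration(n); f=192/np.tan(np.radians(c['vfov'])/2)
    v,u=np.mgrid[0:384,0:512].astype(float)
    P=np.stack([(u-c['cx'])/f*d,(v-c['cy'])/f*d,d,np.ones_like(d)],-1)
    return (P@np.array(c['extrinsics']).T)[...,:3]
E
python3 - <<'E'
from h import *
s=ctrl.read_state();print(s['clock'],s['eef_pos'],s['tool_rot'],s['width'])
for n in('top','side'):
    p,d=img(n);save(n,p);W=cloud(n,d);np.savez('/tmp/'+n,p=p,d=d,W=W)
    for k in('cover_box_center','stand','prop_leg','tray','leg_lip','dropper_a','strip_tube'):
        for r in ctrl.trace(n,k)[:4]:
            m=r['pixels']&(d>0);q=W[m]
            print(n,k,round(r['confidence'],2),np.round(r['bbox']),np.median(q,0).round() if len(q) else None)
E
```

```text
0.0 [231.06900661 606.93491607 255.3579582 ] [-3.13968084e+00 -7.01521786e-07  2.77777505e+00] 85.39456716366759
top cover_box_center 0.75 [247. 255. 274. 282.] [414.  50.  27.]
top cover_box_center 0.57 [206. 228. 237. 253.] [484. 143.  27.]
top stand 0.97 [298. 160. 379. 243.] [ 569. -117.   41.]
top prop_leg 0.95 [342. 177. 375. 231.] [ 558. -172.   37.]
top tray 0.87 [306. 164. 345. 233.] [ 569. -100.   47.]
top leg_lip 0.79 [341. 178. 369. 231.] [ 558. -171.   37.]
top dropper_a 0.74 [225. 120. 237. 141.] [742. 118.  40.]
top dropper_a 0.5 [153. 162. 168. 175.] [650. 281.  42.]
side cover_box_center 0.85 [203. 192. 230. 211.] [485. 130.  25.]
side cover_box_center 0.75 [244. 192. 269. 215.] [578. 106.  23.]
side cover_box_center 0.64 [172. 212. 205. 241.] [417.  41.  23.]
side stand 0.56 [230. 232. 333. 310.] [ 577. -137.   38.]
side stand 0.43 [230. 232. 320. 264.] [ 571. -106.   47.]
side prop_leg 0.71 [245. 264. 312. 293.] [ 560. -175.   37.]
side tray 0.87 [231. 230. 317. 265.] [ 571. -107.   47.]
side leg_lip 0.94 [243. 261. 308. 293.] [ 560. -176.   37.]
side leg_lip 0.28 [268. 150. 280. 172.] [657. 276.  35.]
side dropper_a 0.8 [318. 172. 330. 207.] [748. 109.  35.]
side dropper_a 0.63 [265. 147. 280. 171.] [658. 276.  35.]
side dropper_a 0.54 [243. 269. 308. 293.] [ 561. -177.   37.]
side strip_tube 0.71 [287. 149. 303. 188.] [708. 206.  47.]
side strip_tube 0.16 [269. 148. 282. 171.] [658. 276.  34.]
```

Run:
```python
from h import *
t=np.load('/tmp/top.npz');s=np.load('/tmp/side.npz')
a=cv2.resize(t['p'][110:300,140:395],(800,596),interpolation=cv2.INTER_CUBIC);save('topc',a)
a=cv2.resize(s['p'][135:325,150:405],(800,596),interpolation=cv2.INTER_CUBIC);save('sidec',a)
```

```text
(no output)
```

View pics/topc.png

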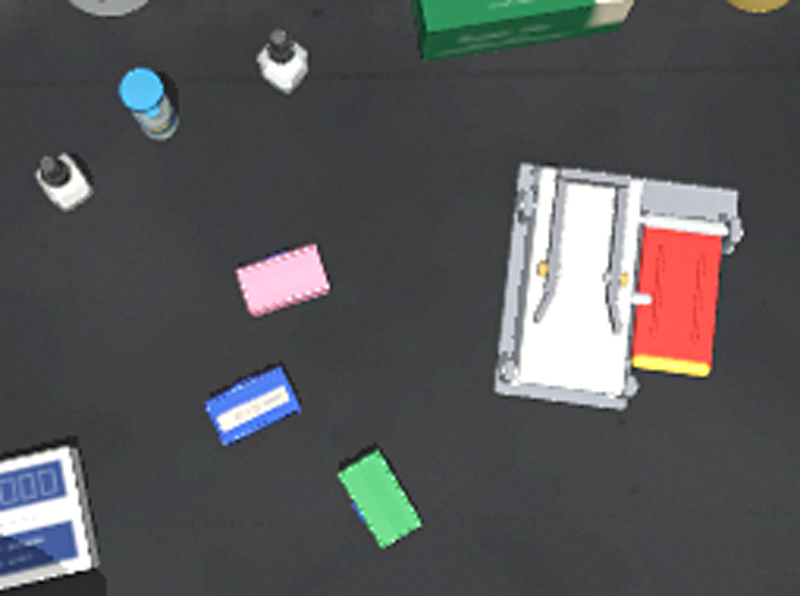

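View pics/sidec.png

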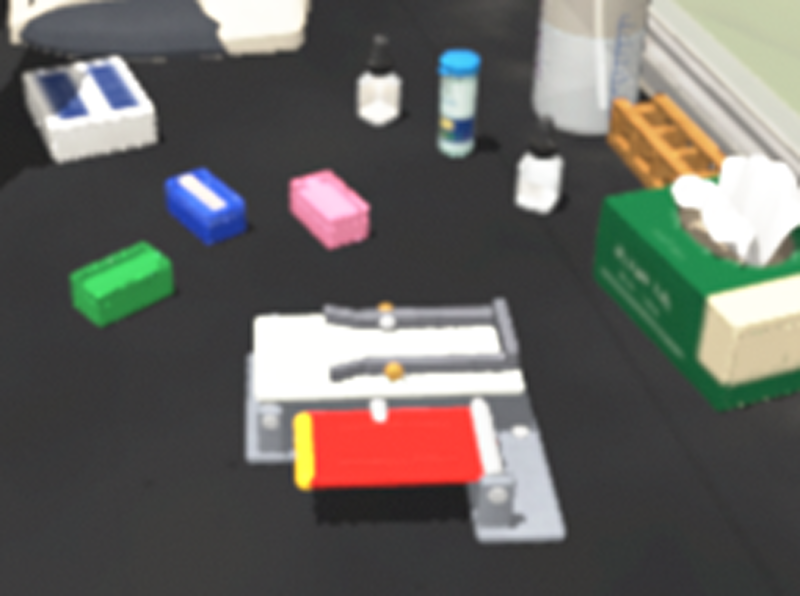

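The crops show the blue box at top-crop (253,405), which is full-frame (221,239). The pink one at crop (283,280) and the green one at crop (380,497) are look-alikes. The blue box with the white label fits the description, and these crops were enlarged enough to confirm it. The stand is on the right, with the slot opening toward the robot.

Run:
```python
from h import *
print(ctrl.finger_overhang)
for n in('top','side'):
    z=np.load(f'/tmp/{n}.npz');p=z['p'].astype(int);W=z['W'];d=z['d']
    hsv=cv2.cvtColor(z['p'],cv2.COLOR_RGB2HSV).astype(int);H,S,V=hsv[...,0],hsv[...,1],hsv[...,2]
    X,Y,Z=W[...,0],W[...,1],W[...,2]
    near=(d>0)
    def rect(name,m):
        q=W[m&near]
        if len(q)<5: print(n,name,len(q));return
        r=cv2.minAreaRect(q[:,:2].astype(np.float32))
        print(n,name,len(q),'c',np.round(r[0],1),'size',np.round(r[1],1),'ang',round(r[2],1),'z',np.percentile(q[:,2],[5,50,95]).round(1))
    box=(abs(X-484)<60)&(abs(Y-140)<45)&(Z>5)
    rect('box all',box); rect('boxtop',box&(Z>22)&(X<540)&(Y>100))
    st=(abs(X-570)<140)&(abs(Y+120)<140)
    rect('white tray',st&(S<40)&(V>200)&(Z>40)&(Z<52))
    rect('red',st&((H<8)|(H>172))&(S>150)&(Z>20))
    rect('yellow',st&(H>20)&(H<35)&(S>150)&(Z>20))
    rect('walls',st&(Z>53)&(Z<70))
    rect('balls',st&(H>10)&(H<25)&(S>100)&(Z>40))
```

```text
25.0
top box all 421 c [501.3 131.8] size [55.6 96.3] ang 24.4 z [22.4 26.9 30. ]
top boxtop 400 c [485.1 143.5] size [35.7 61.7] ang 24.3 z [24.1 26.9 30. ]
top white tray 1822 c [ 564.8 -133.3] size [157.6 159.3] ang 81.6 z [42.9 46.5 49.5]
top red 990 c [ 558.4 -171.9] size [59.1 96.6] ang 81.8 z [34.3 37.1 40. ]
top yellow 33 c [ 507.4 -161.8] size [53.3  8.9] ang 80.6 z [32.9 36.3 39.5]
top walls 457 c [ 590.8 -102.8] size [ 65.2 114. ] ang 81.7 z [55.  58.7 65.8]
top balls 17 c [572.3 -99.8] size [62.4  7.4] ang 81.8 z [54.5 57.8 60.2]
side box all 365 c [486.6 141.4] size [35.5 66.1] ang 24.1 z [ 6.9 25.3 28.3]
side boxtop 222 c [486.4 141.9] size [35.3 65. ] ang 24.9 z [22.7 26.7 28.5]
side white tray 1522 c [ 560.7 -133.5] size [133.4 168.6] ang 70.7 z [43.  46.4 48.2]
side red 1184 c [ 559.4 -172.7] size [59.9 95.6] ang 81.4 z [34.9 37.  38.7]
side yellow 111 c [ 525.6 -149.9] size [91.9 35.5] ang 43.3 z [34.7 37.6 39.7]
side walls 613 c [ 592.8 -102.9] size [ 66.9 114.3] ang 82.5 z [53.7 57.9 64.3]
side balls 25 c [ 574.2 -102.6] size [63.1  7.4] ang 80.3 z [52.3 56.8 58.6]
```

Call:
play_rows(targets=[[0, -40.3, -34.3, 8.5, 45], [0, -40.3, -34.3, 8.5, 45], [0, -40.3, -34.3, 8.5, 45], [0, -40.3, -34.3, 8.5, 45], [0, -40.3, -34.3, 8.5, 45], [0, -40.3, -34.3, 8.5, 45], [0, -40.3, -34.3, 8.5, 45], [0, -40.3, -34.3, 8.5, 45], [0, -40.3, -34.3, 8.5, 45], [0, -40.3, -34.3, 8.5, 45]])

```text
clock: 1.8
eef_pos: [469.7, 173.2, 177.0]
tool_rot: [3.141, -0.0, 1.993]
force: [1.3, 0.4, -1.3]
width: 85.5
gripper_force: 0.0
```

```bash
cat >> h.py <<'E'
def go(x,y,z,yawdeg):
    s=ctrl.read_state();p=np.array(s['eef_pos']);w=s['tool_rot'][2]
    d=np.array([x,y,z])-p;c,sn=np.cos(w),np.sin(w)
    t=(np.degrees(w)-yawdeg+180)%360-180
    print('t',s['clock'],'pos',p.round(1),'yaw',np.degrees(w).round(2),'rot',np.round(s['tool_rot'],3),'F',np.round(s['force'],1),'w',round(s['width'],1))
    print('MOVE cm',np.round([(c*d[0]+sn*d[1])/10,(sn*d[0]-c*d[1])/10,-d[2]/10],2),'spin',round(t,1))
E
python3 -c "
from h import *
go(485.8,142.5,150,114.3)"
```

```text
t 1.8 pos [469.7 173.2 177. ] yaw 114.18 rot [ 3.141 -0.     1.993] F [ 1.3  0.4 -1.3] w 85.5
MOVE cm [-3.46  0.21  2.7 ] spin -0.1
```

Call:
play_rows(targets=[[0, -3.5, 0.2, 6, 0], [0, -3.5, 0.2, 10, 0], [0, -3.5, 0.2, 13.9, 0], [0, -3.5, 0.2, 13.9, 0], [0, -3.5, 0.2, 13.9, 0]])

```text
clock: 2.3
eef_pos: [484.6, 143.6, 38.0]
tool_rot: [-3.14, -0.0, 1.992]
force: [0.3, -0.9, 0.6]
width: 85.3
gripper_force: 0.0
```

Run:
```python
from h import *
go(485.8,142.5,38,114.3)
p,d=img('wrist');save('w1',p)
```

```text
t 2.3 pos [484.6 143.6  38. ] yaw 114.15 rot [-3.14  -0.     1.992] F [ 0.3 -0.9  0.6] w 85.3
MOVE cm [-0.15  0.07  0.  ] spin -0.1
```

View pics/w1.png

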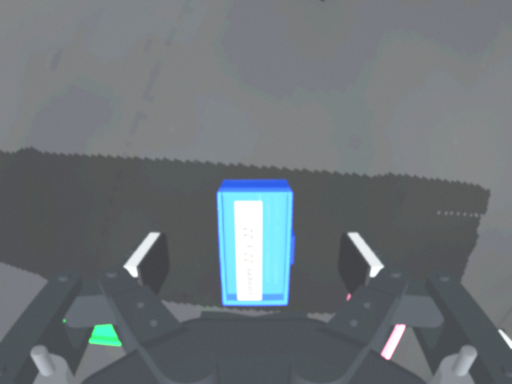

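The wrist picture shows the blue box at (220–293, 180–305), centred and square between the pads at about (150,260) and (360,260). I'll close on it.

Call:
play_rows(targets=[[1, 0, 0, 0, 0], [1, 0, 0, 0, 0], [1, 0, 0, 0, 0], [1, 0, 0, 0, 0], [1, 0, 0, 0, 0], [1, 0, 0, 0, 0]])

```text
clock: 2.95
eef_pos: [485.6, 144.1, 39.7]
tool_rot: [3.139, -0.0, 1.993]
force: [-1.2, -0.3, 12.3]
width: 32.7
gripper_force: 59.4
```

Call:
play_rows(targets=[[1, 0, 0, -3, 0], [1, 0, 0, -6, 0], [1, 0, 0, -10, 0], [1, 0, 0, -12, 0]])

```text
clock: 3.35
eef_pos: [485.9, 143.9, 161.2]
tool_rot: [3.137, 0.0, 1.992]
force: [1.0, -0.2, -0.9]
width: 32.7
gripper_force: 60.8
```

Run:
```python
from h import *
# box centre over (mouth - 20mm along ux)
ux=np.array([np.cos(np.radians(-8.3)),np.sin(np.radians(-8.3))]);h=np.array([609.4,-105.9])
q=h-ux*98
go(*q,150,171.7)
p,d=img('wrist');save('w2',p)
p,d=img('side');save('s2',p)
for r in ctrl.trace('side','cover_box_center'):
    W=cloud('side',d)[r['pixels']&(d>0)];print(r['confidence'],W.mean(0).round(),W.min(0).round(),W.max(0).round())
```

```text
t 3.35 pos [485.9 143.9 161.2] yaw 114.15 rot [3.137 0.    1.992] F [ 1.  -0.2 -0.9] w 32.7
MOVE cm [-22.58  -7.22   1.12] spin -57.5
0.96 [416.  41.  20.] [382.  18.   0.] [449.  76.  30.]
0.75 [494. 126. 142.] [465. 106. 123.] [517. 171. 152.]
0.62 [579. 110.  19.] [556.  84.  -2.] [610. 194.  29.]
```

View pics/w2.png

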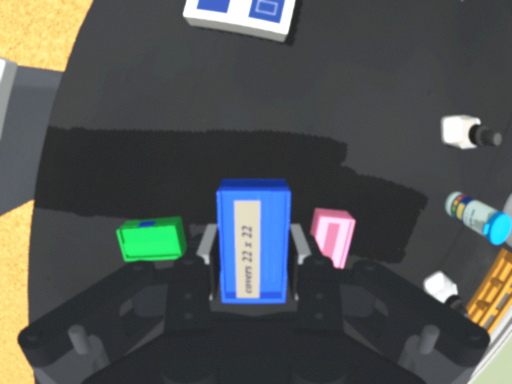

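The box is gripped squarely and lifted. It fills (218–290, 180–303) in the wrist view, lying along the tool x. Next I'll carry it to the tray.

Call:
play_rows(targets=[[1, -22.6, -7.2, 1.1, -57.5], [1, -22.6, -7.2, 1.1, -57.5], [1, -22.6, -7.2, 1.1, -57.5], [1, -22.6, -7.2, 1.1, -57.5], [1, -22.6, -7.2, 1.1, -57.5], [1, -22.6, -7.2, 1.1, -57.5], [1, -22.6, -7.2, 1.1, -57.5], [1, -22.6, -7.2, 1.1, -57.5], [1, -22.6, -7.2, 1.1, -57.5]])

```text
clock: 4.4
eef_pos: [511.0, -91.8, 146.1]
tool_rot: [3.141, -0.002, 2.994]
force: [0.2, 0.7, 0.3]
width: 32.8
gripper_force: 60.7
```

Run:
```python
from h import *
ux=np.array([np.cos(np.radians(-8.3)),np.sin(np.radians(-8.3))]);h=np.array([609.4,-105.9])
q=h-ux*98
go(*q,90,171.7)
p,d=img('wrist');save('w3',p)
```

```text
t 4.4 pos [511.  -91.8 146.1] yaw 171.52 rot [ 3.141e+00 -2.000e-03  2.994e+00] F [0.2 0.7 0.3] w 32.8
MOVE cm [-0.14  0.03  5.61] spin -0.2
```

View pics/w3.png

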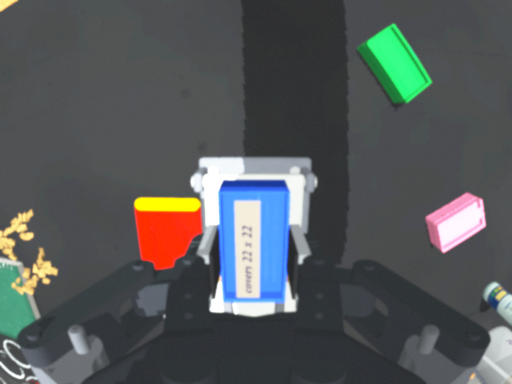

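The box (219–289) sits centred on the tray and square to it; the stand's front hinge ears are at (197,183) and (314,183). I'll lower it and watch for contact.

Call:
play_rows(targets=[[1, 0, 0, 3, -0.2], [1, 0, 0, 5, -0.2], [1, 0, 0, 5.5, -0.2], [1, 0, 0, 5.7, -0.2], [1, 0, 0, 5.7, -0.2]])

```text
clock: 4.95
eef_pos: [512.1, -91.8, 90.4]
tool_rot: [-3.142, 0.001, 3.0]
force: [0.5, -0.6, -0.9]
width: 32.6
gripper_force: 60.7
```

Call:
play_rows(targets=[[1, 0, 0, 0.1, 0], [1, 0, 0, 0.2, 0], [1, 0, 0, 0.2, 0]])

```text
clock: 5.25
eef_pos: [511.9, -92.2, 88.4]
tool_rot: [3.142, 0.001, 2.999]
force: [-0.5, -0.6, -1.0]
width: 32.5
gripper_force: 60.7
```

Call:
play_rows(targets=[[1, 0, 0, 0.1, 0], [1, 0, 0, 0.2, 0], [1, 0, 0, 0.2, 0]])

```text
clock: 5.55
eef_pos: [511.8, -92.2, 86.3]
tool_rot: [-3.142, 0.0, 2.999]
force: [-0.8, -0.3, 3.4]
width: 32.5
gripper_force: 61.1
```

Call:
play_rows(targets=[[1, -1, 0, -0.03, 0], [1, -2, 0, -0.03, 0], [1, -3, 0, -0.03, 0], [1, -4, 0, -0.03, 0], [1, -4.5, 0, -0.03, 0]])

```text
clock: 6.05
eef_pos: [553.1, -98.2, 86.3]
tool_rot: [-3.141, -0.008, 2.999]
force: [-8.9, 1.0, 9.0]
width: 33.0
gripper_force: 61.9
```

Call:
play_rows(targets=[[1, -0.5, 0, 0, 0], [1, -1, 0, 0, 0], [1, -1.5, 0, 0, 0], [1, -2, 0, 0, 0], [1, -2.5, 0, 0, 0]])

```text
clock: 6.55
eef_pos: [578.4, -102.0, 86.3]
tool_rot: [-3.141, -0.007, 2.999]
force: [-8.0, 0.4, 9.5]
width: 32.5
gripper_force: 62.0
```

Call:
play_rows(targets=[[1, -0.7, 0, 0, 0], [1, -1.4, 0, 0, 0], [1, -2, 0, 0, 0], [1, -2.5, 0, 0, 0], [1, -2.8, 0, 0, 0]])

```text
clock: 7.05
eef_pos: [608.5, -106.1, 86.3]
tool_rot: [-3.141, -0.002, 2.999]
force: [-9.7, 1.8, 7.8]
width: 32.7
gripper_force: 61.7
```

Call:
play_rows(targets=[[1, -0.2, 0, 0, 0], [1, -0.4, 0, 0, 0], [1, -0.4, 0, 0, 0]])

```text
clock: 7.35
eef_pos: [608.7, -106.1, 86.2]
tool_rot: [-3.141, -0.009, 2.999]
force: [-11.8, 1.9, 12.1]
width: 32.5
gripper_force: 62.3
```

Call:
play_rows(targets=[[1, -0.4, 0, 0, 0], [1, -0.4, 0, 0, 0]])

```text
clock: 7.55
eef_pos: [609.0, -106.1, 86.1]
tool_rot: [-3.141, -0.017, 2.999]
force: [-18.9, 2.7, 20.0]
width: 32.5
gripper_force: 63.1
```

Call:
play_rows(targets=[[1, 0.6, 0, 0, 0], [0, 0.6, 0, -0.1, 0], [0, 0.6, 0, -0.1, 0], [0, 0.6, 0, -0.1, 0], [0, 0.6, 0, -0.1, 0], [0, 0.6, 0, -3, 0], [0, 0.6, 0, -7, 0], [1, 10, 0, -8, 0], [1, 12, 0, -8, 0], [1, 14, 0, -8, 0]])

```text
clock: 8.55
eef_pos: [475.1, -87.0, 166.8]
tool_rot: [-3.141, -0.001, 2.999]
force: [-0.6, -0.3, 0.1]
width: 43.9
gripper_force: 0.0
```

Run:
```python
from h import *
go(480,-87,100,171.7)
p,d=img('wrist')
t,dt=img('top');W=cloud('top',dt)
hsv=cv2.cvtColor(t,cv2.COLOR_RGB2HSV);m=(hsv[...,0]>100)&(hsv[...,0]<130)&(hsv[...,1]>100)&(dt>0)&(abs(W[...,0]-600)<70)&(abs(W[...,1]+105)<45)
q=W[m&(W[...,2]>62)];print(len(q),cv2.minAreaRect(q[:,:2].astype(np.float32)),np.percentile(q[:,2],[5,50,95]))
a=np.vstack([cv2.resize(p,(400,300)),cv2.resize(t[150:255,280:420],(400,300),interpolation=cv2.INTER_CUBIC)]);save('c4',a)
```

```text
t 8.55 pos [475.1 -87.  166.8] yaw 171.85 rot [-3.141e+00 -1.000e-03  2.999e+00] F [-0.6 -0.3  0.1] w 43.9
MOVE cm [-0.49  0.07  6.68] spin 0.2
311 ((609.5479125976562, -104.36157989501953), (35.85840606689453, 64.96819305419922), 81.52239990234375) [67.34127033 73.12348932 75.74102885]
```

View pics/c4.png

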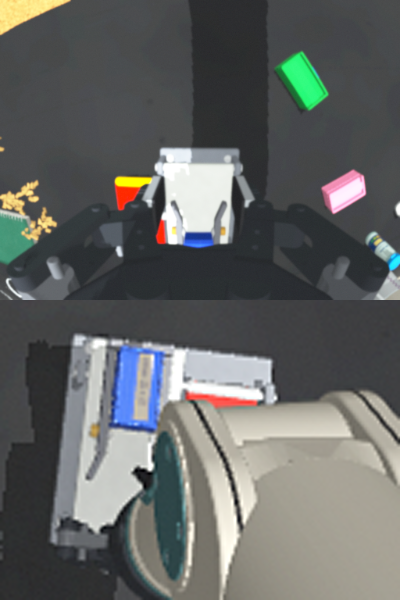

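The box is home: blue top centre measured at (609.5,-104.4) with z 73, against an expected (609.4,-105.9), 73.5. Now I'll go to the front of the leg with the fingers shut.

```bash
cat >> h.py <<'E'
UX=np.array([np.cos(np.radians(-8.3)),np.sin(np.radians(-8.3))]);UY=np.array([-UX[1],UX[0]]);HOME=np.array([609.4,-105.9])
def S(x,y): return HOME+x*UX+y*UY
def where():
    s=ctrl.read_state();r=np.array(s['eef_pos'][:2])-HOME;f=np.array(s['force'])
    print('t',s['clock'],'home-frame x,y,z',(r@UX).round(1),(r@UY).round(1),round(s['eef_pos'][2],1),'Fx,Fy,Fz',(f[:2]@UX).round(1),(f[:2]@UY).round(1),f[2].round(1))
E
python3 -c "
from h import *
go(*S(-125,-80),37,171.7)"
```

```text
t 8.65 pos [472.4 -86.9 166.4] yaw 171.86 rot [-3.141 -0.006  3.   ] F [1.  0.2 0.2] w 28.2
MOVE cm [-1.31 -7.91 12.94] spin 0.2
```

Call:
play_rows(targets=[[1, -0.3, -4, 3, 0.2], [1, -0.3, -7.9, 6, 0.2], [1, -0.3, -7.9, 10, 0.2], [1, -0.3, -7.9, 12.7, 0.2], [1, -0.3, -7.9, 12.7, 0.2]])

```text
clock: 9.15
eef_pos: [468.7, -165.8, 36.1]
tool_rot: [3.141, -0.005, 2.996]
force: [-0.4, 0.3, -0.4]
width: -0.0
gripper_force: 0.0
```

Run:
```python
from h import *
where();go(*S(-110.5,-80),37,171.7)
p,d=img('side');save('s5',cv2.resize(p[200:330,190:360],(680,520),interpolation=cv2.INTER_CUBIC))
```

```text
t 9.15 home-frame x,y,z -130.6 -79.6 36.1 Fx,Fy,Fz -0.5 0.3 -0.4
t 9.15 pos [ 468.7 -165.8   36.1] yaw 171.63 rot [ 3.141 -0.005  2.996] F [-0.4  0.3 -0.4] w -0.0
MOVE cm [-2.01 -0.04 -0.09] spin -0.1
```

View pics/s5.png

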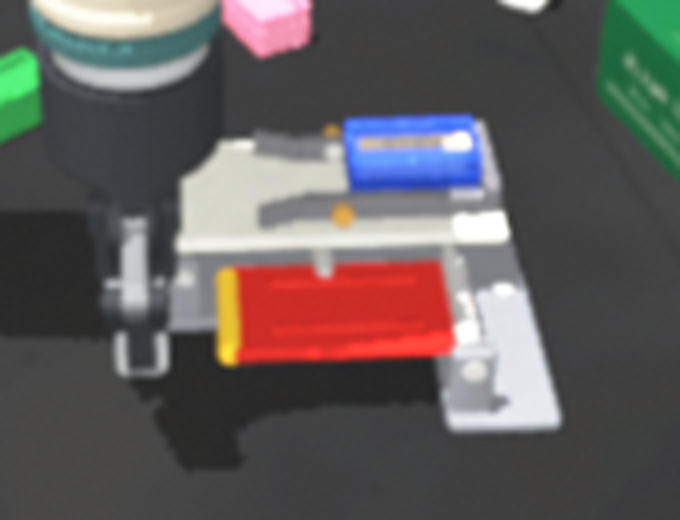

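The side view shows the box (345–480, 118–190) against the back stop with the balls out behind its end at (335,140) and (343,215). The shut fingers at (143,350) stand in front of the yellow bar at (228,315). I'll press lightly on the bar.

Call:
play_rows(targets=[[1, -1, 0, 0, 0], [1, -2, 0, 0, 0], [1, -2.5, 0, 0, 0], [1, -2.5, 0, 0, 0]])

```text
clock: 9.6
eef_pos: [492.0, -169.2, 40.4]
tool_rot: [-3.141, -0.006, 2.996]
force: [-6.4, 1.7, 4.6]
width: 0.0
gripper_force: 3.9
```

```bash
python3 -c "
from h import *
where()"
```

```text
t 9.6 home-frame x,y,z -107.0 -79.6 40.4 Fx,Fy,Fz -6.6 0.8 4.6
```

Call:
play_rows(targets=[[1, -0.5, 0, -0.5, 0], [1, -0.8, 0, -1, 0], [1, -0.8, 0, -1.5, 0]])

```text
clock: 9.9
eef_pos: [492.8, -169.3, 52.9]
tool_rot: [-3.142, -0.021, 2.995]
force: [-13.6, 2.9, -7.7]
width: -0.2
gripper_force: 6.9
```

```bash
cat >> h.py <<'E'
def leg():
    t,d=img('side');W=cloud('side',d);hsv=cv2.cvtColor(t,cv2.COLOR_RGB2HSV).astype(int);H=hsv[...,0]
    st=(d>0)&(hsv[...,1]>140)&(abs(W[...,0]-570)<140)&(abs(W[...,1]+170)<60)
    for n,m in(('red',st&((H<8)|(H>172))),('yel',st&(H>20)&(H<35))):
        q=W[m];r=np.c_[(q[:,:2]-HOME)@UX,(q[:,:2]-HOME)@UY,q[:,2]]
        if len(q)<4: print(n,len(q));continue
        print(n,len(q),'med',np.median(r,0).round(1),'p5',np.percentile(r,5,0).round(1),'p95',np.percentile(r,95,0).round(1))
        if n=='red': print('slope deg',np.degrees(np.arctan(-np.polyfit(r[:,0],r[:,2],1)[0])).round(1))
E
python3 -c "
from h import *
where();leg()"
```

```text
t 9.9 home-frame x,y,z -106.2 -79.6 52.9 Fx,Fy,Fz -13.9 0.9 -7.7
red 1217 med [-37.9 -77.1  42.4] p5 [ -80.1 -101.5   37. ] p95 [  3.5 -49.   47.5]
slope deg 5.9
yel 63 med [-90.5 -91.   49.1] p5 [ -94.3 -112.3   43.9] p95 [-87.7 -55.9  75.8]
```

Call:
play_rows(targets=[[1, -0.3, 0, -0.5, 0], [1, -0.5, 0, -1, 0], [1, -0.6, 0, -1.5, 0], [1, -0.8, 0, -2, 0], [1, -1, 0, -2.5, 0]])

```text
clock: 10.45
eef_pos: [498.1, -170.3, 77.1]
tool_rot: [-3.141, -0.03, 2.995]
force: [-21.7, 4.0, -3.1]
width: 0.2
gripper_force: 11.1
```

```bash
python3 -c "
from h import *
where();leg()"
```

```text
t 10.45 home-frame x,y,z -100.8 -79.8 77.1 Fx,Fy,Fz -22.0 0.8 -3.1
red 1093 med [-33.9 -78.   54. ] p5 [ -75.  -101.5   40.1] p95 [  4.4 -49.6  68.4]
slope deg 20.2
yel 61 med [-85.6 -92.4  72.1] p5 [ -89.  -116.7   68.4] p95 [-82.3 -68.2 107.2]
```

Call:
play_rows(targets=[[1, -0.2, 0, -0.6, 0], [1, -0.5, 0, -1.2, 0], [1, -0.9, 0, -1.8, 0], [1, -1.3, 0, -2.4, 0], [1, -1.6, 0, -2.9, 0]])

```text
clock: 11.0
eef_pos: [512.9, -172.6, 106.9]
tool_rot: [-3.141, -0.033, 2.995]
force: [-26.1, 5.1, 10.1]
width: -0.2
gripper_force: 13.5
```

```bash
python3 -c "
from h import *
where();leg()"
```

```text
t 11.0 home-frame x,y,z -85.9 -79.9 106.9 Fx,Fy,Fz -26.5 1.2 10.1
red 863 med [-27.3 -79.6  69. ] p5 [ -60.6 -101.8   43.6] p95 [  6.6 -50.4  93.7]
slope deg 37.2
yel 61 med [-70.7 -93.3 100.7] p5 [ -73.8 -115.5   97.3] p95 [-67.1 -74.8 134.4]
```

Call:
play_rows(targets=[[1, -0.3, 0, -0.6, 0], [1, -0.7, 0, -1.2, 0], [1, -1.1, 0, -1.7, 0], [1, -1.6, 0, -2.1, 0], [1, -2.1, 0, -2.4, 0]])

```text
clock: 11.55
eef_pos: [544.3, -177.3, 134.0]
tool_rot: [-3.141, -0.009, 2.995]
force: [-8.5, 0.7, 7.7]
width: -0.1
gripper_force: 4.5
```

```bash
python3 -c "
from h import *
where();leg()"
```

```text
t 11.55 home-frame x,y,z -54.1 -80.0 134.0 Fx,Fy,Fz -8.5 -0.5 7.7
red 424 med [-11.  -90.1  84.6] p5 [ -29.9 -102.6   48.7] p95 [  9.4 -59.  118.9]
slope deg 60.1
yel 64 med [-38.7 -92.4 129.8] p5 [ -42.5 -109.6  126.2] p95 [-34.6 -77.9 153.7]
```

Call:
play_rows(targets=[[1, -0.5, 0, -0.3, 0], [1, -1, 0, -0.5, 0], [1, -1.5, 0, -0.7, 0], [1, -2, 0, -0.8, 0], [1, -2.5, 0, -0.8, 0]])

```text
clock: 12.1
eef_pos: [574.5, -181.2, 141.1]
tool_rot: [-3.141, 0.001, 2.996]
force: [-10.2, 0.6, 7.6]
width: -0.2
gripper_force: 6.5
```

```bash
python3 -c "
from h import *
where();leg()"
```

```text
t 12.1 home-frame x,y,z -23.7 -79.6 141.1 Fx,Fy,Fz -10.2 -0.9 7.6
red 161 med [   3.  -101.6   92.4] p5 [  -5.2 -103.4   48.9] p95 [ 11.2 -89.4 129.5]
slope deg 77.1
yel 58 med [ -8.3 -96.7 141.5] p5 [ -12.7 -109.8  137.5] p95 [ -3.7 -83.8 163.3]
```

Call:
play_rows(targets=[[1, -0.2, 0, 0, 0], [1, 0.5, 0, 0, 0], [1, 2, 0, -0.5, 0], [1, 5, 0, -2, 0], [1, 9, 0, -5, 0], [1, 13, 0, -8, 0], [1, 13, 0, -8, 0], [1, 13, 0, -8, 0]])

```text
clock: 12.95
eef_pos: [446.4, -162.6, 221.4]
tool_rot: [-3.141, 0.005, 2.996]
force: [0.8, 1.0, -0.4]
width: 0.1
gripper_force: 0.0
```

Run:
```python
from h import *
where();leg()
p,d=img('side');save('s6',cv2.resize(p[170:330,190:400],(788,600),interpolation=cv2.INTER_CUBIC))
```

```text
t 12.95 home-frame x,y,z -153.1 -79.7 221.4 Fx,Fy,Fz 0.7 1.1 -0.4
red 158 med [   2.8 -101.6   93.5] p5 [  -5.1 -103.3   50.9] p95 [ 11.5 -87.7 129.6]
slope deg 76.9
yel 119 med [ -8.4 -80.8 141.3] p5 [ -12.  -101.3  137.9] p95 [ -3.7 -54.6 142.9]
```

View pics/s6.png

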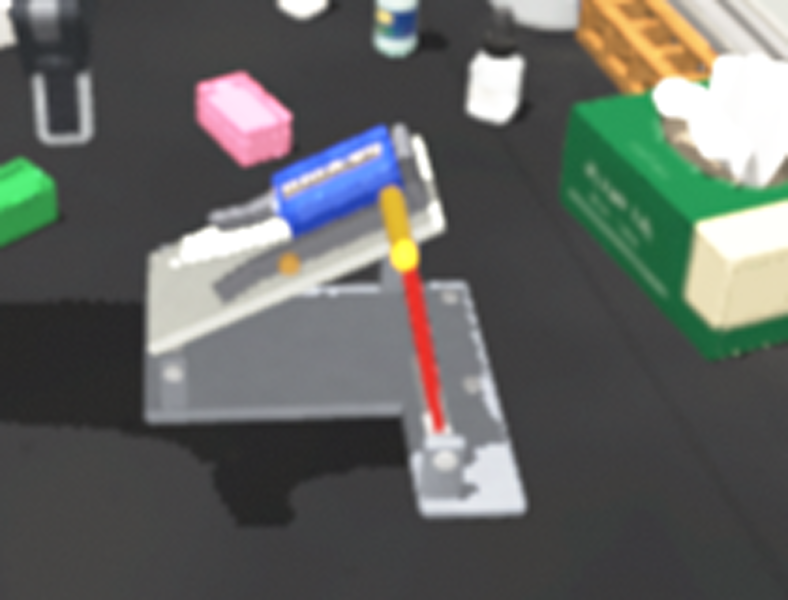

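The leg is locked upright (red plate from (440,430) up to the bar at (403,255), 77°). The tray is tilted on it with the box home against the stop at (340,175), and the gripper is clear at (60,70).

```bash
python3 -c "
from h import *
print(ctrl.finish_job())"
```

```text
the job is handed in; nothing more can be done
None
```

The job is handed in: the blue box is home in the slot behind the sprung balls, the red leg is locked past dead centre at about 77° with the tray tilted on it, and the gripper was clear of everything at about 13 s of the 58 s allowed.

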